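# Wedge a rocking desk chest

## Task

The low drawer chest on the desk rocks because its near left foot is too short. Without lifting or carrying anything, push the wooden wedge, thin edge first, under that foot with your fingertips, then press down firmly on the brass plate on top of the chest above that foot to test it; push the wedge further and test again until the chest stands level and no longer rocks under the press. Stop pushing once the wedge is snug, so that the chest is neither tipped up nor shoved along the desk, and leave the other things on the desk alone; finish clear of everything with the wedge left under the foot.

Things in the scene. Friction and masses are not known exactly. Their poses are not given: they have to be found in the camera images.
- chest: Low wooden chest with two drawer fronts (they do not open) and brass knobs towards the robot (its -x side); 120 (x) by 200 (y) mm body from 25 to 75 mm height, on four brass ball feet of 22 mm diameter at x = +-45, y = +-85 mm. About 0.9 kg, a little heavier at the far right, so that untouched it stands level on its three good feet. Origin: centre of its footprint, at the desk top when it stands level; z up, +y to its left seen from the robot.
- foot_point (a point): Point on the desk plane right under the axis of the short near left foot (chest x = -45, y = +85 mm; it moves with the chest). The foot is a ball of 22 mm diameter which ends 5 to 9 mm above the desk while the chest stands level; how much is not given. The corner sinks by that amount as long as it is followed down with about 1 to 2 N, so a firm, steady push of 5 N or more is felt only once the foot is supported (or has reached the desk).
- plate_top (a point): Centre of the top face of the polished, slippery brass plate (42 x 42 mm, flat, 80 mm above the desk) on the chest's near left top corner, above the short foot; the other three corners have such plates too.
- wedge: Wooden wedge, 50 mm wide, 70 g; thin edge to its +x, roughly at the short foot. Ramp from x = +32 (2 mm thick) to -33 mm (15 thick), flat to a heel board 6 thick, 30 tall; rear face x = -57. Origin: underside, half-way along the ramp. Slides with under 1 N, meets several N when snug under the foot; pushed on, it takes the chest along. Does not slip back.
- round_box: Bystander: round cream box, 71 mm across, 30 mm high; origin at the centre of its underside.
- green_tin: Bystander: small oblong tin with lid, 41 x 57 x 18 mm; origin at the centre of its underside.
- bean_weight: Bystander: dark rounded kidney-shaped weight, 53 x 105 x 25 mm; origin at the centre of its underside.
Not all that is in view belongs to the job. There is more than one size of the chest; the job needs the larger.

How it is judged:
By the outcome, as a careful person would: the job done as asked, in the order asked, and still so for the second after the job is handed in, with the robot touching nothing.
It also fails if it takes over 64 s, if anything falls off the work surface, if the arm or the gripper's body presses on something with over 40 N, if the wrist force passes 120 N, or if a joint passes its speed limit or range.

## Robot

A 7-joint arm with a two-finger parallel gripper is mounted at the origin on a cart in front of the work surface, level with it; the furniture and walls round the work are solid. World frame = base frame: x ahead of the robot, y to its left, z up, the work surface at z = 0. Lengths are in m, angles in rad, forces in N, time in s.
With the tool pointing down it reaches from about 0.425 to 0.95 m from the base axis. Payload 4.7 kg.
Tool frame: the origin (TCP) lies where the fingers leave the gripper's body, on its centre line; the fingertips stand 73 mm ahead of it and the grasp point (between the pads) lies 54 mm ahead of it (arm.hold_point_z is the distance from the TCP to the grasp point, in m); x points along the fingers, y is the direction in which the jaws open and shut, and the axes are right-handed (so a half turn about x gives the same grasp; the last joint's range is limited). The gripper opens to 85 mm and grips with 20 to 120 N. Pads are 22 mm wide; open, the fingers measure 114 mm over their backs; the gripper's body (76 mm by 85 mm) begins 54 mm behind the grasp point. The pads swing forward as they close: fully open they stand 13 mm farther back than shut.
Start: joints at [-1.131, 0.469, -0.049, 1.532, 0.024, 1.141, -0.082], TCP at [0.305, 0.602, 0.304] pointing down, gripper open.
Joint ranges: [-2.59, 2.59], [-0.33, 1.99], [-1.39, 1.29], [0.1, 2.45], [-1.04, 4.18], [0.21, 1.99], [-2.66, 2.66]. Speed limits (rad/s): [2.57, 2.57, 3.14, 3.14, 3.14, 3.14, 3.14].

## Interface

Orientations are given as a unit quaternion [x, y, z, w].
In Python, from plant import arm gives the robot as it stands.
- The arm moves only by the shell command python3 -m inch 'ROWS'. ROWS is JSON, one flat list of numbers, 7 for each row, row after row: the shift along the tool's x, y, z in cm, then the turn, a rotation vector about the tool's x, y, z in rad, then the finger opening in cm, from 0 to 8.54. In form: [dx, dy, dz, wx, wy, wz, fingers, dx, dy, dz, wx, wy, wz, fingers, ...]. A call has 1 to 20 rows; each row shifts and turns the commanded pose from where the row before left it, along the tool's axes as they then stand; what a row does not reach is not made up. A row lasts 1/10 s, in which the tool goes at most 50 mm and 8.59 degrees, less where a joint would pass 70% of its speed; a pose out of reach is approached as far as the arm can. A call is refused whole if a number of a shift passes 5 or a number of a turn 0.15, either way. A call with a gripper value outside its range is refused whole. The fingers move at their own pace and stop on an object; the grip force is fixed at half the most. Time passes only in rows, so rows that do not move let the fingers close. It gives the time, the measured TCP pose, the force and the opening at its end, in the units of the state.
- arm.sense(): the state, without advancing time (a new reading comes with each control period).
- arm.snapshot(name): name is "scene" or "top"; returns a dict with "pixels" (480x640x3 uint8, red, green, blue), "mtx" (3x3 intrinsics, pixels), "view" (4x4, takes a point from world to camera coordinates). Camera axes: x right, y down, z forward; pixel columns grow to the right and rows downward; lengths in m; the calibration is good to about 2 mm. A picture is of the moment at which its call begins. There is no depth.
- arm.sign_off(): hands the job in, once; it reports no verdict.
Trained networks look in the newest picture that a camera, given by its name, has taken for a name from the list of things; names that differ only in an ending like _2 or _b are one class to them, and where a whole thing is asked for, a point or a joint stands for the part that bears it (a point fixed in the world has none). Each returns a list of dicts, best first, with "conf" (0 to 1); they miss things now and then, are a little off and sometimes report something else, mostly with a low value. They report only what shows in the picture. A call takes as long as a camera call. They do not tell look-alikes from the thing itself.
- arm.spot_in(camera, name): "position" ([x, y, z] in m, in the coordinates of the camera as it stood for that picture, good to about 4 mm: the middle of the surface that is visible of it).
The state is a dict: "time": time; "qpos": joint angles; "qd": joint speeds; "tau": joint torques, N m; "ee_pos": TCP position; "ee_rot": TCP orientation; "force": force on the tool from outside, world axes, zero at the start; "wrist_torque": the same for the moment, N m; "finger_gap": finger opening in m.
Only numpy, scipy, OpenCV 4.12 (cv2) and the standard library are available. Lean on these libraries where they do the work, as an engineer would, in place of code of your own. Each camera call takes 0.05 s, during which the arm holds its last target.

## Working session

There is one attempt and no reset: what is moved stays moved. The work goes in short steps, Python scripts to look and compute and a shell command to move; the robot and the scene stay as the last step left them, time stands still between calls to the robot, and variables do not carry over. Pictures are saved under pics/ and viewed, and the job is handed in when it is done.

```bash
mkdir -p pics; ls; python3 - <<'E'
from plant import arm
import cv2,numpy as np
print(arm.sense())
for n in("scene","top"):
    s=arm.snapshot(n); cv2.imwrite(f"pics/{n}0.png",s["pixels"][:,:,::-1]); print(n,s["mtx"].tolist(),s["view"].tolist())
    V=np.array(s["view"])
    for o in("chest","foot_point","plate_top","wedge","round_box","green_tin","bean_weight"):
        for d in arm.spot_in(n,o)[:3]:
            p=np.linalg.inv(V)@np.r_[d["position"],1]; print(n,o,round(d["conf"],2),p[:3].round(3))
print(arm.sense()["time"])
E
```

```text
pics
{'time': 0.0, 'qpos': array([-1.1309076 ,  0.46943616, -0.04862339,  1.53366665,  0.02409424,
        1.14099179, -0.08230476]), 'qd': array([-0.00053216,  0.00096685,  0.00125411,  0.00104829,  0.00013435,
        0.00188343, -0.00024731]), 'tau': array([-5.77222600e-04, -5.10278141e+01, -4.68477909e-02, -2.37705839e+01,
        1.07092172e-02,  7.37801398e-03,  1.79328099e-07]), 'ee_pos': array([0.30474394, 0.60180921, 0.30287647]), 'ee_rot': array([ 0.16354828,  0.68791446, -0.16487439,  0.68763515]), 'force': array([ 0.2937159 , -0.1283539 , -0.66056995]), 'wrist_torque': array([0.01046212, 0.01546142, 0.02300323]), 'finger_gap': 0.08534540554130958}
scene [[534.4193406142373, 0.0, 325.48828042481784], [0.0, 534.4193406142373, 238.2804209862416], [0.0, 0.0, 1.0]] [[0.7233507269101892, -0.6904161709916197, -0.009446518500047664, -0.3992087756410653], [-0.29124588835220744, -0.29267745541712037, -0.910777546719556, 0.2560342732289572], [0.6260507634341119, 0.6615628601454516, -0.41278932117938233, 0.7530592797866803], [0.0, 0.0, 0.0, 1.0]]
scene chest 0.8 [0.383 0.112 0.05 ]
s
[... 590 characters left out ...]
72, -0.9998514467843024, -0.0021300786230050695, -0.0003868442024978012], [-0.9872532886056894, -0.016551269281116218, -0.15829402901700168, 0.560372645219578], [0.15823525842508612, 0.0048103896434448686, -0.987389722015894, 1.039764459884209], [0.0, 0.0, 0.0, 1.0]]
top chest 0.92 [ 0.677 -0.042  0.076]
top chest 0.72 [0.403 0.135 0.052]
top foot_point 0.8 [ 0.678 -0.041  0.081]
top plate_top 0.82 [0.372 0.081 0.054]
top plate_top 0.73 [0.656 0.04  0.081]
top plate_top 0.41 [0.571 0.05  0.005]
top wedge 0.95 [0.571 0.047 0.007]
top wedge 0.7 [ 0.496 -0.145  0.031]
top round_box 0.76 [ 0.498 -0.138  0.028]
top green_tin 0.93 [ 0.599 -0.242  0.017]
top bean_weight 0.72 [0.542 0.248 0.018]
0.8
```

View pics/top0.png

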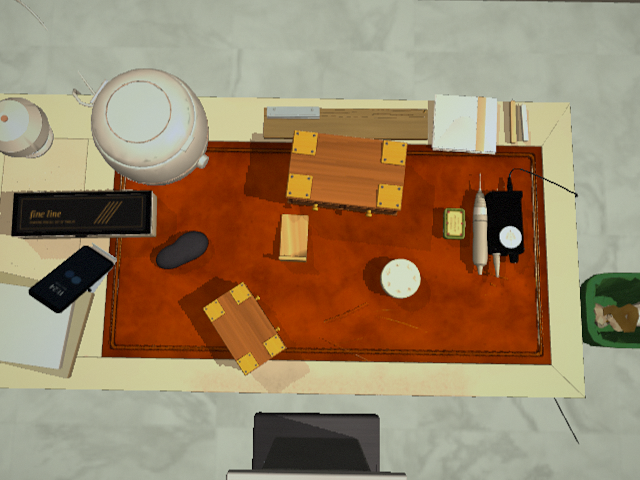

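View pics/scene0.png

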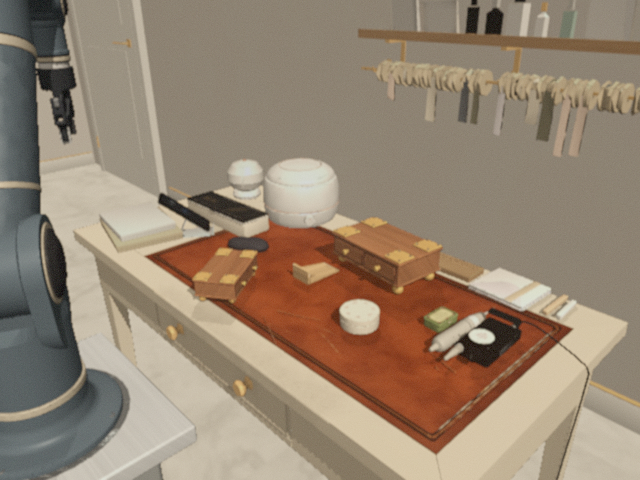

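The top view shows the larger chest at about (348,172). Its near-left plate is at (299,190), and the wedge is at (293,237) with the heel toward the robot at row 258. The small chest at (245,328) is a decoy. I'll zoom in for precise corners.

```bash
python3 - <<'E'
import cv2
i=cv2.imread("pics/top0.png")[125:275,260:420]
cv2.imwrite("pics/zoom0.png",cv2.resize(i,None,fx=4,fy=4,interpolation=cv2.INTER_CUBIC)[:600,:640])
i=cv2.imread("pics/scene0.png")[200:310,270:450]
cv2.imwrite("pics/zoom1.png",cv2.resize(i,None,fx=4,fy=4,interpolation=cv2.INTER_CUBIC))
E
```

```text
(no output)
```

View pics/zoom0.png

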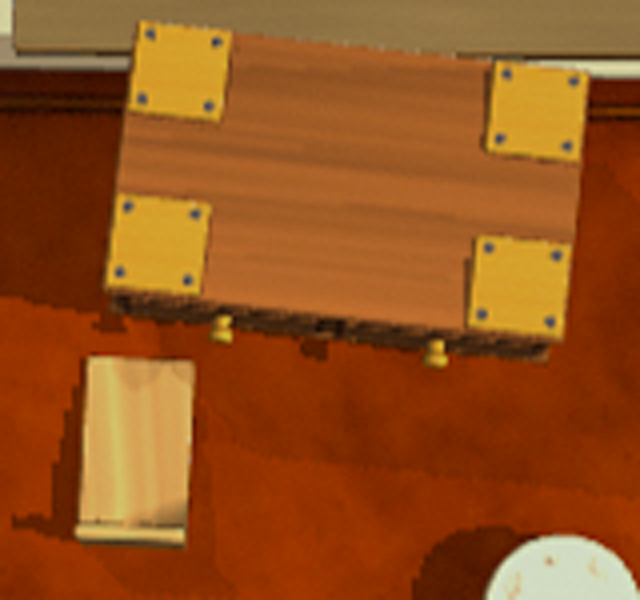

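View pics/zoom1.png

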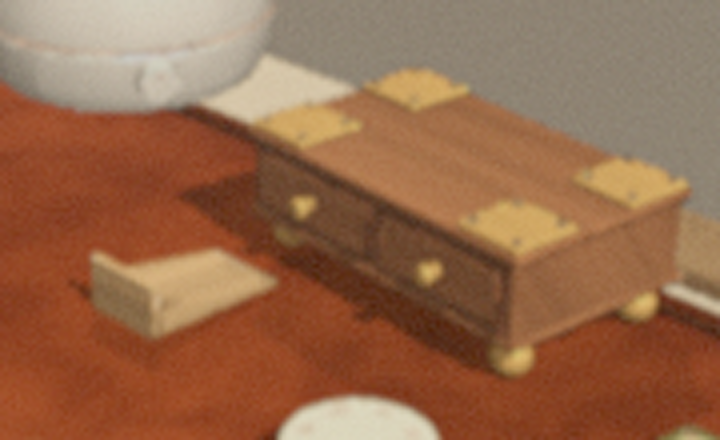

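```bash
cat > h.py <<'E'
import numpy as np
from plant import arm
def cam(n="top"):
    s=arm.snapshot(n); return s
def ray(s,uv,z):
    K,V=np.array(s["mtx"]),np.array(s["view"]); R,t=V[:3,:3],V[:3,3]
    d=R.T@np.linalg.inv(K)@np.r_[uv,1]; c=-R.T@t
    return c+d*(z-c[2])/d[2]
def proj(s,p):
    V=np.array(s["view"]); q=np.array(s["mtx"])@(V[:3,:3]@np.array(p)+V[:3,3]); return q[:2]/q[2]
E
python3 - <<'E'
from h import *
s=cam()
print("c",ray(s,[0,0],1e9)*0, -np.array(s["view"])[:3,:3].T@np.array(s["view"])[:3,3])
def Z(u,v,z): return ray(s,[(u+.5)/4-.5+260,(v+.5)/4-.5+125],z)
P=[Z(158,244,.08),Z(180,72,.08),Z(537,110,.08),Z(520,287,.08)]
for p in P: print(p.round(4))
c=sum(P)/4; print("centre",c)
print("edges",[np.linalg.norm(P[i]-P[(i+1)%4]).round(4) for i in range(4)])
a=P[0]-P[3]+P[1]-P[2]; print("yaw",np.arctan2(-a[0],a[1]))
b=P[1]-P[0]+P[2]-P[3]; print("yaw2",np.arctan2(b[1],b[0]))
y=np.arctan2(-a[0],a[1]);R=np.array([[np.cos(y),-np.sin(y)],[np.sin(y),np.cos(y)]])
print("foot",c[:2]+R@[-.045,.085])
L,Rr=Z(89,356,.002),Z(194,362,.002);print("thin",L,Rr,np.linalg.norm(L-Rr),"yaw",np.arctan2(-(L-Rr)[0],(L-Rr)[1]))
for v in((80,522),(186,526)): print("heel front top",Z(*v,.03))
for v in((77,540),(185,547)): print("rear top/bottom",Z(*v,.03),Z(*v,0))
E
```

```text
c [-0. -0.  0.] [0.38870896 0.00388642 1.11535556]
[0.651  0.0409 0.08  ]
[0.7298 0.0328 0.08  ]
[ 0.7149 -0.1261  0.08  ]
[ 0.6342 -0.1184  0.08  ]
centre [ 0.68248791 -0.04271208  0.08      ]
edges [np.float64(0.0793), np.float64(0.1596), np.float64(0.081), np.float64(0.1601)]
yaw -0.09929550340045204
yaw2 -0.09878405176019052
foot [0.64613582 0.04633019]
thin [0.6161455  0.07489359 0.002     ] [0.61409463 0.0255115  0.002     ] 0.04942465104310444 yaw -0.041506825450067175
heel front top [0.53368765 0.07518094 0.03      ]
heel front top [0.53266845 0.02713241 0.03      ]
rear top/bottom [0.5254522  0.07631882 0.03      ] [0.52923188 0.0783209  0.        ]
rear top/bottom [0.52308621 0.0273952  0.03      ] [0.52680049 0.028045   0.        ]
```

```bash
cat >> h.py <<'E'
from scipy.spatial.transform import Rotation as Ro
def st():
    q=arm.sense(); R=Ro.from_quat(q["ee_rot"]).as_matrix()
    print("t",round(q["time"],2),"p",(q["ee_pos"]*1000).round(1),"F",q["force"].round(2),"gap",round(q["finger_gap"],4)); return q,R
def goto(p,yaw=0.0):
    q,R=st(); 
    # want tool x=-z ; tool y = sign*(−sin yaw, cos yaw,0)
    y=np.array([-np.sin(yaw),np.cos(yaw),0]); 
    if y@R[:,1]<0: y=-y
    x=np.array([0,0,-1.]); T=np.c_[x,y,np.cross(x,y)]
    print("R\n",R.round(3)); print("rotvec tool",Ro.from_matrix(R.T@T).as_rotvec().round(4)," shift cm (now axes)",(R.T@(np.array(p)-q["ee_pos"])*100).round(2)," (target axes)",(T.T@(np.array(p)-q["ee_pos"])*100).round(2)); print("T",T.round(3).tolist())
E
python3 - <<'E'
from h import *
goto([.485,.052,.2],-.025)
E
```

```text
t 0.85 p [304.9 602.2 304. ] F [-0.64 -0.71 -1.05] gap 0.0852
R
 [[ 0.     0.452  0.892]
 [ 0.     0.892 -0.452]
 [-1.     0.    -0.   ]]
rotvec tool [-4.438e-01 -0.000e+00 -2.000e-04]  shift cm (now axes) [ 10.39 -40.95  40.92]  (target axes) [ 10.4  -54.55  19.38]
T [[0.0, 0.025, 1.0], [0.0, 1.0, -0.025], [-1.0, 0.0, 0.0]]
```

```bash
python3 -m inch '[0,0,0,-0.111,0,0,0, 0,0,0,-0.111,0,0,0, 0,0,0,-0.111,0,0,0, 0,0,0,-0.111,0,0,0, 0,-2,0.7,0,0,0,0, 0,-3.5,1.2,0,0,0,0, 0,-3.5,1.2,0,0,0,0, 0,-3.5,1.2,0,0,0,0, 0,-3.5,1.2,0,0,0,0, 0,-3.5,1.2,0,0,0,0, 0,-3.5,1.2,0,0,0,0, 0,-3.5,1.2,0,0,0,0, 0,-3.5,1.2,0,0,0,0, 0,-3.5,1.2,0,0,0,0, 0,-3.5,1.2,0,0,0,0, 0,-3.5,1.2,0,0,0,0, 0,-3.5,1.2,0,0,0,0, 0,-3.5,1.2,0,0,0,0, 0,-3.5,1.2,0,0,0,0, 0,-2,0.7,0,0,0,0]'; python3 - <<'E'
from h import *
goto([.485,.052,.2],-.025)
for i in range(4): cam(); st()
E
```

```text
time: 2.85
ee_pos: [0.4744, 0.0646, 0.3043]
ee_rot: [0.01, 0.707, -0.01, 0.707]
force: [0.6, 1.0, 0.1]
finger_gap: -0.0001
t 2.85 p [474.4  64.6 304.3] F [0.57 0.97 0.15] gap -0.0001
R
 [[ 0.001  0.029  1.   ]
 [-0.001  1.    -0.029]
 [-1.    -0.001  0.001]]
rotvec tool [-0.0036  0.001   0.0006]  shift cm (now axes) [10.43 -1.23  1.09]  (target axes) [10.43 -1.24  1.1 ]
T [[0.0, 0.025, 1.0], [0.0, 1.0, -0.025], [-1.0, 0.0, 0.0]]
t 2.9 p [475.1  61.9 304.3] F [ 1.09 -2.56 -0.23] gap 0.0001
t 2.95 p [474.5  64.4 304.2] F [ 0.16  0.54 -0.47] gap -0.0005
t 3.0 p [474.   66.7 304.1] F [-0.2   0.16  0.32] gap -0.0001
t 3.05 p [473.7  68.2 304. ] F [ 0.17  0.72 -0.42] gap 0.0002
```

```bash
python3 -m inch '[3,-0.5,0.5,0,0,0,0, 3,-0.5,0.5,0,0,0,0, 3,-0.3,0.3,0,0,0,0, 3,0,0,0,0,0,0, 3,0,0,0,0,0,0, 2,0,0,0,0,0,0, 0,0,0,0,0,0,0, 0,0,0,0,0,0,0]'; python3 - <<'E'
from h import *
goto([.497,.051,.089],-.025)
for i in range(3): cam(); st()
import cv2
s=cam(); cv2.imwrite("pics/top1.png",s["pixels"][:,:,::-1])
E
```

```text
time: 3.85
ee_pos: [0.4865, 0.0559, 0.1341]
ee_rot: [0.008, 0.707, -0.008, 0.707]
force: [-0.4, -0.6, 0.3]
finger_gap: -0.0005
t 3.85 p [486.5  55.9 134.1] F [-0.35 -0.64  0.29] gap -0.0005
R
 [[-0.     0.023  1.   ]
 [ 0.001  1.    -0.023]
 [-1.     0.001 -0.   ]]
rotvec tool [ 0.0023 -0.0002 -0.0006]  shift cm (now axes) [ 4.51 -0.46  1.06]  (target axes) [ 4.51 -0.46  1.06]
T [[0.0, 0.025, 1.0], [0.0, 1.0, -0.025], [-1.0, 0.0, 0.0]]
t 3.9 p [487.   55.7 134.8] F [-0.58 -0.15  0.25] gap 0.0001
t 3.95 p [487.2  55.4 135.1] F [-0.13  0.91  0.53] gap 0.0002
t 4.0 p [487.2  55.2 135.2] F [ 0.09 -0.78  0.89] gap -0.0002
```

View pics/top1.png

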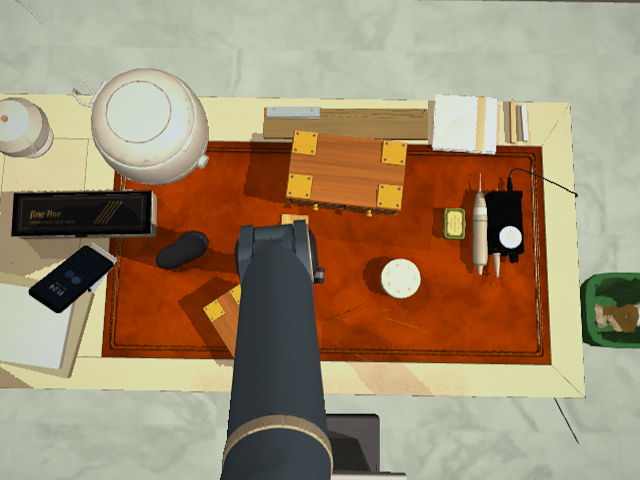

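The arm hides the wedge in the top view. The chest and bystanders haven't moved. Next I lower behind the heel.

```bash
python3 -m inch '[1.5,-0.2,0.3,0,0,0,0, 1.5,-0.2,0.4,0,0,0,0, 1.0,0,0.2,0,0,0,0, 0.5,0,0,0,0,0,0, 0,0,0,0,0,0,0, 0,0,0,0,0,0,0]'; python3 - <<'E'
from h import *
import cv2
for i in range(3): cam(); st()
s=cam("scene"); cv2.imwrite("pics/sc2.png",cv2.resize(s["pixels"][190:320,230:450,::-1],None,fx=3.5,fy=3.5,interpolation=cv2.INTER_CUBIC))
E
```

```text
time: 4.65
ee_pos: [0.4954, 0.0505, 0.0892]
ee_rot: [0.009, 0.707, -0.009, 0.707]
force: [-0.2, 0.2, 0.7]
finger_gap: -0.0004
t 4.7 p [495.5  50.5  89.4] F [ 0.18 -0.46  0.38] gap 0.0001
t 4.75 p [495.6  50.5  89.4] F [-0.01  0.54  0.55] gap -0.0001
t 4.8 p [495.6  50.4  89.4] F [-0.22  0.07  0.37] gap -0.0006
```

View pics/sc2.png

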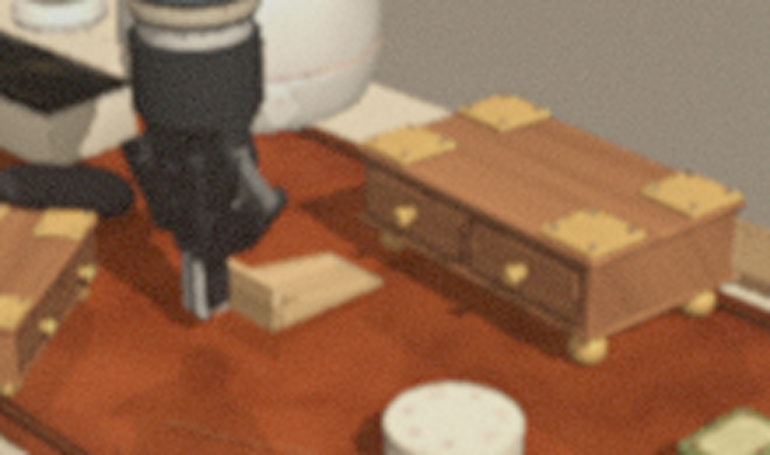

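Closed fingertips stand just behind the heel, at about (205,300) in the crop, with the wedge ahead at (300,285). Now I push slowly.

```bash
python3 -m inch '[0,0,0.5,0,0,0,0, 0,0,0.5,0,0,0,0, 0,0,0.5,0,0,0,0, 0,0,0.5,0,0,0,0, 0,0,0.5,0,0,0,0, 0,0,0.5,0,0,0,0, 0,0,0.5,0,0,0,0, 0,0,0.5,0,0,0,0, 0,0,0.5,0,0,0,0, 0,0,0,0,0,0,0]'; python3 - <<'E'
from h import *
import cv2
for i in range(3): cam(); st()
s=cam("scene"); cv2.imwrite("pics/sc3.png",cv2.resize(s["pixels"][190:320,230:450,::-1],None,fx=3.5,fy=3.5,interpolation=cv2.INTER_CUBIC))
E
```

```text
time: 5.85
ee_pos: [0.5413, 0.0492, 0.089]
ee_rot: [0.009, 0.707, -0.009, 0.707]
force: [-0.1, 0.6, 0.8]
finger_gap: 0.0003
t 5.9 p [540.7  49.2  88.9] F [ 0.05 -0.33 -1.52] gap -0.0002
t 5.95 p [540.4  49.2  88.9] F [ 0.19  0.65 -0.4 ] gap 0.0002
t 6.0 p [540.2  49.2  88.9] F [0.25 0.43 0.98] gap -0.0002
```

View pics/sc3.png

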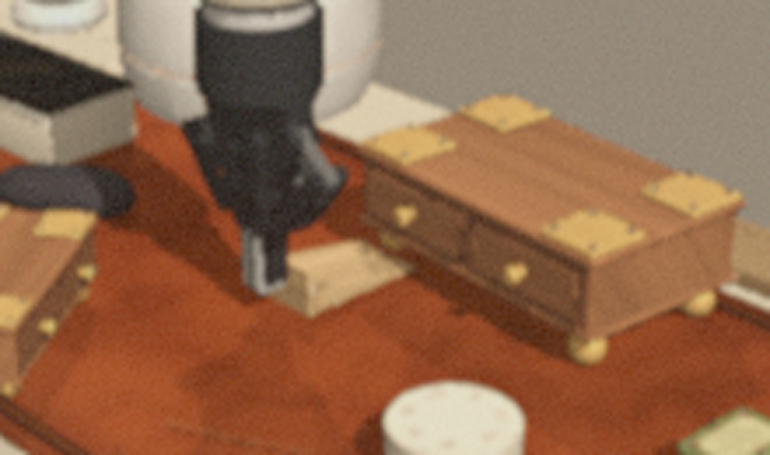

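```bash
python3 -m inch '[0,0,0.3,0,0,0,0, 0,0,0.3,0,0,0,0, 0,0,0.3,0,0,0,0, 0,0,0.2,0,0,0,0, 0,0,0.2,0,0,0,0, 0,0,0.2,0,0,0,0, 0,0,0.1,0,0,0,0]'; python3 - <<'E'
from h import *
for i in range(4): cam(); st()
E
python3 -m inch '[0,0,0.1,0,0,0,0, 0,0,0.1,0,0,0,0]'; python3 -m inch '[0,0,0.1,0,0,0,0, 0,0,0.1,0,0,0,0]'; python3 - <<'E'
from h import *
for i in range(4): cam(); st()
E
```

```text
time: 6.75
ee_pos: [0.5565, 0.0488, 0.0889]
ee_rot: [0.009, 0.707, -0.009, 0.707]
force: [-0.4, -1.0, 0.5]
finger_gap: -0.0001
t 6.8 p [556.6  48.8  88.9] F [-0.45 -0.25 -0.08] gap 0.0
t 6.85 p [556.6  48.8  88.9] F [-0.52 -0.58  0.56] gap 0.0006
t 6.9 p [556.5  48.8  88.9] F [-0.08  0.06 -0.1 ] gap -0.0001
t 6.95 p [556.4  48.8  88.9] F [ 1.33 -0.32 -0.14] gap 0.0004
time: 7.15
ee_pos: [0.5581, 0.0488, 0.0889]
ee_rot: [0.009, 0.707, -0.009, 0.707]
force: [-0.2, 0.5, -0.7]
finger_gap: -0.0003
time: 7.35
ee_pos: [0.5601, 0.0488, 0.0888]
ee_rot: [0.009, 0.707, -0.009, 0.707]
force: [-1.8, 0.5, 1.6]
finger_gap: 0.0001
t 7.4 p [560.2  48.7  88.8] F [-1.78  0.06  1.09] gap 0.0001
t 7.45 p [560.2  48.7  88.9] F [-0.74  0.04  1.53] gap -0.0002
t 7.5 p [560.2  48.7  88.8] F [-0.72 -0.32  1.65] gap 0.0
t 7.55 p [560.2  48.8  88.9] F [-1.13  0.21  0.05] gap -0.0001
```

```bash
python3 -m inch '[0,0,0.1,0,0,0,0]'; python3 - <<'E'
from h import *
F=[]
for i in range(6): cam(); F.append(arm.sense()["force"])
st(); print(np.mean(F,0))
E
```

```text
time: 7.65
ee_pos: [0.5607, 0.0487, 0.0888]
ee_rot: [0.009, 0.708, -0.009, 0.707]
force: [-2.8, 0.3, 1.4]
finger_gap: 0.0003
t 7.95 p [560.9  48.7  88.8] F [-3.17 -0.08  1.87] gap 0.0003
[-2.8549647   0.17999399  2.13861102]
```

Clear rise to about 3 N on the last millimetre, at x≈0.561. I back off and do a press test.

```bash
python3 -m inch '[0,0,-0.5,0,0,0,0, 0,0,-1.5,0,0,0,0, -1,0,-1,0,0,0,0, -3,0,0,0,0,0,0, -3,0,0,0,0,0,0, -2,0,1,0,0,0,0, 0,-0.2,2.5,0,0,0,0, 0,-0.2,3.0,0,0,0,0, 0,-0.1,3.0,0,0,0,0, 0,0,2,0,0,0,0, 0,0,0.4,0,0,0,0, 0,0,0,0,0,0,0, 0,0,0,0,0,0,0]'; python3 - <<'E'
from h import *
import cv2
goto([.651,.041,.153],-.025)
F=[]
for i in range(4): cam(); F.append(arm.sense()["force"])
print(np.mean(F,0));st()
s=cam("scene"); cv2.imwrite("pics/sc4.png",cv2.resize(s["pixels"][190:320,230:450,::-1],None,fx=3.5,fy=3.5,interpolation=cv2.INTER_CUBIC))
E
```

```text
time: 9.25
ee_pos: [0.6491, 0.0416, 0.179]
ee_rot: [0.009, 0.707, -0.009, 0.707]
force: [-0.9, 0.8, 0.0]
finger_gap: -0.0002
t 9.25 p [649.1  41.6 179. ] F [-0.85  0.76  0.03] gap -0.0002
R
 [[-0.001  0.025  1.   ]
 [ 0.     1.    -0.025]
 [-1.     0.    -0.001]]
rotvec tool [ 0.0004 -0.0008 -0.0001]  shift cm (now axes) [ 2.6  -0.05  0.19]  (target axes) [ 2.6  -0.05  0.19]
T [[0.0, 0.025, 1.0], [0.0, 1.0, -0.025], [-1.0, 0.0, 0.0]]
[-0.17587949 -0.05794933 -0.26853299]
t 9.45 p [649.5  41.6 179.1] F [-0.22  0.42 -0.41] gap -0.0
```

View pics/sc4.png

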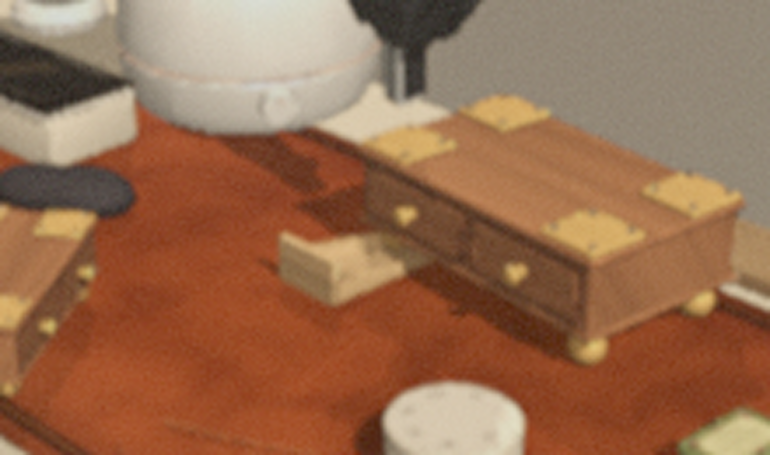

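The chest appears unmoved, with the wedge's ramp under its near-left corner (380,255). The fingertips hover above the plate.

```bash
python3 -m inch '[1,0,0.1,0,0,0,0, 0.7,0,0,0,0,0,0, 0.4,0,0,0,0,0,0, 0.2,0,0,0,0,0,0, 0,0,0,0,0,0,0]'; python3 -m inch '[0.1,0,0,0,0,0,0, 0.1,0,0,0,0,0,0]';python3 -m inch '[0.1,0,0,0,0,0,0, 0,0,0,0,0,0,0]';python3 -m inch '[0.1,0,0,0,0,0,0, 0,0,0,0,0,0,0]'; python3 - <<'E'
from h import *
F=[]
for i in range(4): cam(); F.append(arm.sense()["force"])
print(np.mean(F,0));st()
E
```

```text
time: 10.0
ee_pos: [0.6509, 0.0415, 0.1553]
ee_rot: [0.009, 0.707, -0.009, 0.707]
force: [0.5, 0.5, -0.2]
finger_gap: 0.0001
time: 10.2
ee_pos: [0.6513, 0.0415, 0.1541]
ee_rot: [0.009, 0.707, -0.009, 0.707]
force: [0.6, -0.6, 0.3]
finger_gap: -0.0002
time: 10.4
ee_pos: [0.6512, 0.0415, 0.153]
ee_rot: [0.009, 0.707, -0.009, 0.707]
force: [-0.1, -0.1, -0.5]
finger_gap: -0.0002
time: 10.6
ee_pos: [0.6513, 0.0415, 0.1529]
ee_rot: [0.009, 0.707, -0.009, 0.707]
force: [-1.4, 0.2, 4.9]
finger_gap: -0.0001
[-1.84805291 -0.16200422  5.35222222]
t 10.8 p [651.3  41.5 152.9] F [-1.62 -0.82  5.32] gap -0.0
```

```bash
python3 -m inch '[0.1,0,0,0,0,0,0, 0,0,0,0,0,0,0, 0,0,0,0,0,0,0]'; python3 -m inch '[0.1,0,0,0,0,0,0, 0,0,0,0,0,0,0, 0,0,0,0,0,0,0, 0,0,0,0,0,0,0]';  python3 - <<'E'
from h import *
import cv2
F=[]
for i in range(4): cam(); F.append(arm.sense()["force"])
print(np.mean(F,0));st()
s=cam("scene"); cv2.imwrite("pics/sc5.png",cv2.resize(s["pixels"][190:320,230:450,::-1],None,fx=3.5,fy=3.5,interpolation=cv2.INTER_CUBIC))
E
```

```text
time: 11.1
ee_pos: [0.6513, 0.0415, 0.1528]
ee_rot: [0.009, 0.707, -0.009, 0.707]
force: [-3.9, 0.2, 9.6]
finger_gap: -0.0001
time: 11.5
ee_pos: [0.6513, 0.0415, 0.1527]
ee_rot: [0.009, 0.707, -0.009, 0.707]
force: [-6.4, -0.4, 14.6]
finger_gap: -0.0001
[-5.61222746 -0.16359494 14.61409056]
t 11.7 p [651.3  41.5 152.7] F [-5.580e+00 -1.000e-02  1.452e+01] gap 0.0004
```

View pics/sc5.png

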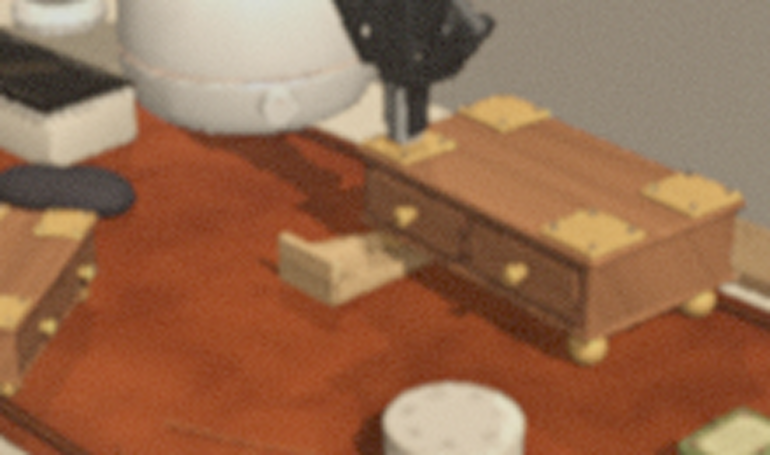

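The plate holds 14.6 N with under 0.3 mm give, at its nominal level height. Now I retreat and check the chest pose.

```bash
python3 -m inch '[-0.3,0,0,0,0,0,0, -0.5,0,0,0,0,0,0, -1.5,0,0,0,0,0,0, -3,0,0,0,0,0,0, -3,0,0,0,0,0,0, -3,0,0,0,0,0,0, -3,2,-1,0,0,0,0, -1,3.5,-2,0,0,0,0, 0,4,-2,0,0,0,0, 0,4,-2,0,0,0,0, 0,4,-2,0,0,0,0, 0,4,-2,0,0,0,0, 0,4,-1,0,0,0,0, 0,4,-1,0,0,0,0, 0,4,-1,0,0,0,0, 0,4,-1,0,0,0,0, 0,3,-1,0,0,0,0, 0,2,0,0,0,0,0, 0,0,0,0,0,0,0, 0,0,0,0,0,0,0]'; python3 - <<'E'
from h import *
import cv2
st()
s=cam(); cv2.imwrite("pics/top6.png",s["pixels"][:,:,::-1])
cv2.imwrite("pics/zoom6.png",cv2.resize(s["pixels"][125:275,260:420,::-1],None,fx=4,fy=4,interpolation=cv2.INTER_CUBIC))
a=cv2.imread("pics/top0.png").astype(np.float32); b=s["pixels"][:,:,::-1].astype(np.float32)
g=lambda i:cv2.cvtColor(i,cv2.COLOR_BGR2GRAY)
for n,(u,v,w,h) in dict(NL=(284,170,32,42),FL=(288,126,34,34),FR=(378,136,34,34),NR=(372,180,40,38),round=(375,252,50,52),tin=(438,200,32,44),smallchest=(195,275,100,105)).items():
    A=np.ascontiguousarray(g(a)[v:v+h,u:u+w]);B=np.ascontiguousarray(g(b)[v:v+h,u:u+w])
    print(n,[np.round(x,3) for x in cv2.phaseCorrelate(A,B,cv2.createHanningWindow((w,h),cv2.CV_32F))])
E
```

```text
time: 13.75
ee_pos: [0.502, 0.4697, 0.3032]
ee_rot: [0.009, 0.707, -0.009, 0.707]
force: [-0.0, -0.7, 0.2]
finger_gap: 0.0001
t 13.75 p [502.  469.7 303.2] F [-0.04 -0.74  0.18] gap 0.0001
NL [array([-0.121,  0.142]), np.float64(0.848)]
FL [array([ 0.1  , -0.197]), np.float64(1.002)]
FR [array([-0.012,  0.   ]), np.float64(0.982)]
NR [array([ 0.121, -0.221]), np.float64(0.881)]
round [array([0.   , 0.003]), np.float64(0.992)]
tin [array([-0.04 ,  0.473]), np.float64(1.01)]
smallchest [array([ 0.001, -0.007]), np.float64(0.959)]
```

View pics/zoom6.png

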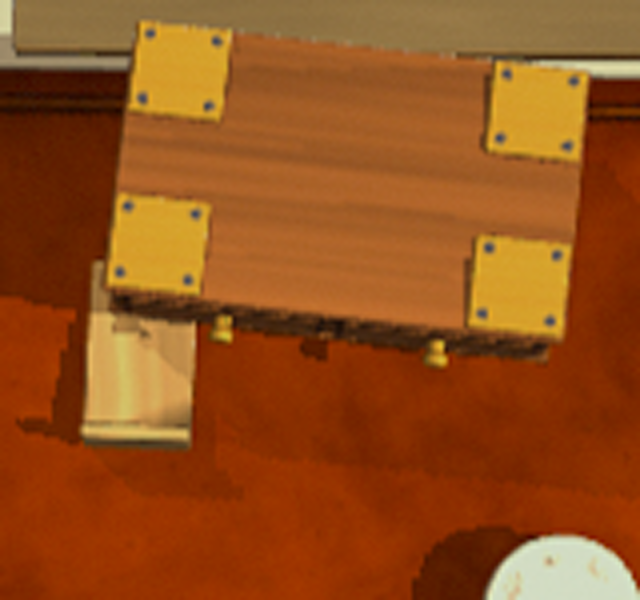

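View pics/top6.png

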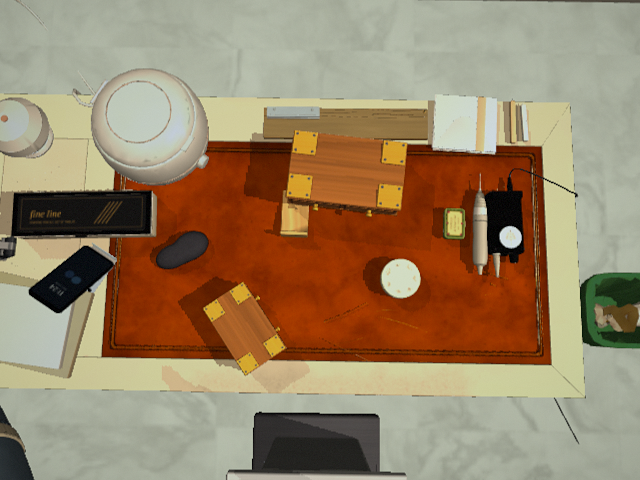

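Against the first picture, the plates shift by under 0.3 px. The wedge now sits under the near-left foot, with its heel at about (293,233). Everything else is where it was, so I hand in.

```bash
python3 - <<'E'
from h import *
st(); print(arm.sign_off())
E
```

```text
t 13.8 p [502.5 468.8 303.2] F [ 0.05 -0.61 -0.03] gap -0.0004
the job is handed in; nothing more can be done
None
```

The wedge is under the chest's short near-left foot, and the chest held firm and level when I pressed on the plate above it. I handed the job in at 13.8 s.

- **Push:** I pushed the wedge about 45 mm with closed fingertips, thin edge first. Resistance stayed near zero, then rose to about 3 N over the last millimetre, so I stopped there.
- **Press test:** One press was enough. The plate stood at its nominal 80 mm height and took 5 N with about 0.1 mm of give. At 14.6 N the give was under 0.3 mm, so no further push was needed. That press also put about 5.6 N of sideways force on the fingertips.
- **Final check from the top camera:** The chest's plates shifted by less than 0.3 pixels (about 0.4 mm), so the chest was not shoved or visibly tipped. The arm finished well clear of everything.
- **Bystanders:** The round box and small chest matched the first picture. The bean weight looked unmoved, but I checked it only by eye.
- **One check disagreed:** The image comparison showed a 0.5-pixel shift on the green tin. The arm never went near it, so I took this as image noise and did not check further.

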